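Pin the vegetable cutter's pusher for cleaning

TASK

Make the vegetable cutter safe for cleaning. Slide its pusher by the black post all the way back from the blade grid, so that the hole in the pusher's side lug stands over the hole in the yellow block, then pull the red-handled locking pin up out of the rack and push it down through both holes until it snaps fully home, and let go. Leave the blue and black pins parked in the rack.

Things in the scene. Friction and masses are not known exactly. Their poses are not given: they have to be found in the camera images.
- pusher (a joint): how far the pusher stands back along the cutter's bed, in m: 0 nearest the blade grid, 0.140 against its end stop (fully back, holes in line). It slides with about 3 N of friction and stays where it is left; starts at 0.01 to 0.08
- pusher_handle (a point): black round post on the pusher, 25 mm across, 60 mm tall, rising from the pusher's top at height 96 mm to 156 mm; the point is on its axis at height 131 mm, where to grasp it. Its -y axis is the way the pusher must slide (away from the blade grid), x is level across the bed. The pusher is 92 mm wide; the red-framed blade grid, 136 mm high, stands over 80 mm from the post
- lug_hole (a point): centre of the mouth of the steel funnel on the pusher's side lug: height 97 mm, mouth 42 mm in diameter, narrowing over 14 mm to a 22 mm hole through the lug. It moves with the pusher. Axes as for the post
- lock_hole (a point): centre of the 20 mm hole in the top of the yellow block (56 mm square, 70 mm high) fixed to the cutter; height 70 mm, just under the lug's path. Inside are two spring detent balls as in the rack. With the red pin fully home the middle of its handle is 50 mm above this point; merely resting on the detent, about 66 mm
- red_pin_grip (a point): middle of the locking pin's red handle (32 mm across, 60 mm tall, upright, z up). Below it an 11 mm steel shank with a 17 mm ball near the tip, which is 105 mm below this point. Round, about 0.09 kg. Parked with the handle's underside on the rack top (point at height 110 mm); lift it 75 mm to clear. Detents take about 10 N to pass, more if rushed, in the first 10 mm of pulling and the last 17 mm of pushing
- blue_pin_grip (a point): the same point of the blue-handled pin, of the same size; to be left in the rack
- black_pin_grip (a point): the same point of the black-handled pin, of the same size; to be left in the rack
- pin_rack: white fixed rack block, 60 x 190 x 80 mm, with three sockets in a row along its y axis, 65 mm apart, one pin in each in varying order; origin at the centre of its underside

How it is judged:
By the outcome, as a careful person would: the job done as asked, in the order asked, and still so for the second after the job is handed in, with the robot touching nothing.
It also fails if it takes over 61 s, if anything falls off the work surface, if the arm or the gripper's body presses on something with over 40 N, if the wrist force passes 120 N, or if a joint passes its speed limit or range.

ROBOT

A 6-joint arm with a two-finger parallel gripper is mounted at the origin on the work surface. World frame = base frame: x ahead of the robot, y to its left, z up, the work surface at z = 0. Lengths are in m, angles in rad, forces in N, time in s.
With the tool pointing down it reaches from about 0.375 to 0.975 m from the base axis. Payload 3.8 kg.
Tool frame: the origin (TCP) lies at the very end of the fingers, on their centre line; the grasp point (between the pads) lies 19 mm behind it (bot.grip_depth is the distance from the TCP to the grasp point, in m); z points along the fingers, y is the direction in which the jaws open and shut (so a half turn about z gives the same grasp; the last joint's range is limited). The gripper opens to 85 mm and grips with 20 to 120 N. Pads are 22 mm wide; open, the fingers measure 114 mm over their backs; the gripper's body (76 mm by 85 mm) begins 54 mm behind the grasp point. The pads swing forward as they close: fully open they stand 13 mm farther back than shut.
Start: joints at [-1.381, 0.264, 1.604, -0, 1.274, -0.037], TCP at [0.152, -0.658, 0.231] pointing down, gripper open.
Joint ranges: [-2.63, 2.63], [-0.94, 2.18], [0.31, 2.57], [-1.31, 4.45], [0, 2.66], [-2.55, 2.55]. Speed limits (rad/s): [2.57, 2.57, 3.14, 3.14, 3.14, 3.14].

INTERFACE

Orientations are given as a rotation vector (axis times angle).
In Python, from workcell import bot, cams, job gives the robot as it stands.
- The arm moves only by the tool apply_moves, never from a script. Its argument "targets" is a list of rows, each an object of numbers: "dx", "dy", "dz": the shift along the tool's x, y, z in units of 30 mm (1.0 is 30 mm); "wx", "wy", "wz": the turn, a rotation vector about the tool's x, y, z in units of 6 degrees (1.0 is 6 degrees); "jaw": the opening, from 0 (shut) to 1 (fully open). In form: [{"dx": .., "dy": .., "dz": .., "wx": .., "wy": .., "wz": .., "jaw": ..}, ...]. A call has 1 to 5 rows; each row shifts and turns the commanded pose from where the row before left it, along the tool's axes as they then stand; what a row does not reach is not made up. A row lasts 1/10 s, in which the tool goes at most 50 mm and 8.59 degrees, less where a joint would pass 70% of its speed; a pose out of reach is approached as far as the arm can. A call is refused whole if a number of a shift passes 1 or a number of a turn 1, either way. A call with a gripper value outside its range is refused whole. The fingers move at their own pace and stop on an object; "newtons" is the grip in N (left out, the last holds). Time passes only in rows, so rows that do not move let the fingers close. It gives the time, the measured TCP pose, the force and the opening at its end, in the units of the state.
- bot.read_state(): the state, without advancing time (a new reading comes with each control period).
- cams.read_camera(name): name is "side" or "top"; returns a dict with "color" (480x640x3 uint8, red, green, blue), "range_z" (480x640 float32, m along the optical axis (not along the pixel's ray), 0 where there is no reading), "fx", "fy", "cx", "cy" (pixels), "dist_coeffs" ([k1, k2, p1, p2, k3] as OpenCV has them; the pictures are not rectified), "eye" and "rotation" of the camera in the world. Camera axes: x right, y down, z forward; pixel columns grow to the right and rows downward; lengths in m; the calibration is good to about 2 mm. A picture is of the moment at which its call begins.
- job.finish_job(): hands the job in, once; it reports no verdict.
The state is a dict: "time": time; "q": joint angles; "joint_vel": joint speeds; "joint_torque": joint torques, N m; "tool_pos": TCP position; "tcp_rot": TCP orientation; "wrist_force": force on the tool from outside, world axes, zero at the start; "torque": the same for the moment, N m; "width": opening from 0.0 (shut) to 1.0 (fully open).
Only numpy, scipy, OpenCV 4.12 (cv2) and the standard library are available. Lean on these libraries where they do the work, as an engineer would, in place of code of your own. Each camera call takes 0.05 s, during which the arm holds its last target.

## Working session

There is one attempt and no reset: what is moved stays moved. The work goes in short steps, Python scripts to look and compute and a tool call to move; the robot and the scene stay as the last step left them, time stands still between calls to the robot, and variables do not carry over. Pictures are saved under pics/ and viewed, and the job is handed in when it is done.

Besides the shell and the picture viewer there is one more tool, called after "Request:" as name(argument=value, ...) on one line, values as JSON. apply_moves: Moves the arm, as the interface text tells. Its arguments: {"type":"object","properties":{"targets":{"type":"array"},"newtons":{"type":"number"}},"required":["targets"]}

```bash
ls; mkdir -p pics
cat > h.py <<'E'
import numpy as np, cv2
from workcell import bot, cams, job
def grab(n):
    return cams.read_camera(n)
def save(im,name): cv2.imwrite('pics/'+name,cv2.cvtColor(im['color'],cv2.COLOR_RGB2BGR))
def ray(im,uv):
    K=np.array([[im['fx'],0,im['cx']],[0,im['fy'],im['cy']],[0,0,1.]])
    p=cv2.undistortPoints(np.array(uv,float).reshape(-1,1,2),K,np.array(im['dist_coeffs'],float)).reshape(-1,2)
    d=np.c_[p,np.ones(len(p))]@np.array(im['rotation']).T
    return np.array(im['eye']),d
def onplane(im,uv,z):
    e,d=ray(im,uv); return e+d*((z-e[2])/d[:,2])[:,None]
def cloud(im):
    h,w=im['range_z'].shape
    u,v=np.meshgrid(np.arange(w),np.arange(h))
    e,d=ray(im,np.c_[u.ravel(),v.ravel()])
    return (e+d*im['range_z'].ravel()[:,None]).reshape(h,w,3)
E
python3 - <<'E'
from h import *
for n in('top','side'):
    im=grab(n); save(im,n+'0.png'); print(n,im['eye'],im['rotation'])
s=bot.read_state(); print(s)
E
```

```text
pics
top [0.40176125 0.06148971 0.81998076] [-2.15435449  2.11422574 -0.18297895]
side [ 0.23088234 -0.40483108  0.55374587] [-2.16443973  0.55971116 -0.2995959 ]
{'time': 0.1, 'q': array([-1.38090494e+00,  2.64695390e-01,  1.60524667e+00, -2.56544268e-06,
        1.27372073e+00, -3.69033494e-02]), 'joint_vel': array([ 1.12551541e-04, -1.69091654e-03, -4.53603300e-03,  3.27887774e-05,
       -9.46356800e-04,  7.32995150e-04]), 'joint_torque': array([ 7.62227464e-04, -5.16704786e+01, -3.68591166e+01, -2.07131609e-05,
        6.21799220e-03,  1.43617956e-05]), 'tool_pos': array([ 0.15164584, -0.65705618,  0.23006971]), 'tcp_rot': array([-3.11936470e+00, -3.55252970e-01,  2.52172489e-04]), 'wrist_force': array([-0.00143408,  0.48364087,  0.05130499]), 'torque': array([ 0.00204759, -0.00046518, -0.02363702]), 'width': 1.0022256343124392}
```

Rotation is a rotation vector.

```bash
sed -i "s/np.array(im\['rotation'\]).T/cv2.Rodrigues(np.array(im['rotation'],float))[0].T/" h.py
python3 - <<'E'
from h import *
print(bot.grip_depth)
E
```

```text
0.0187
```

View pics/top0.png

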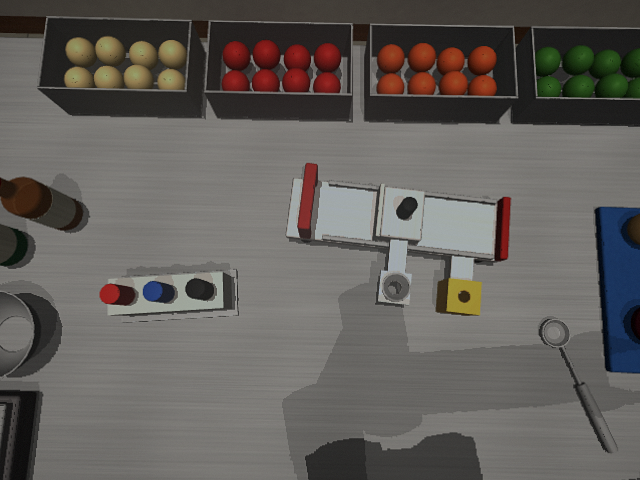

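View pics/side0.png

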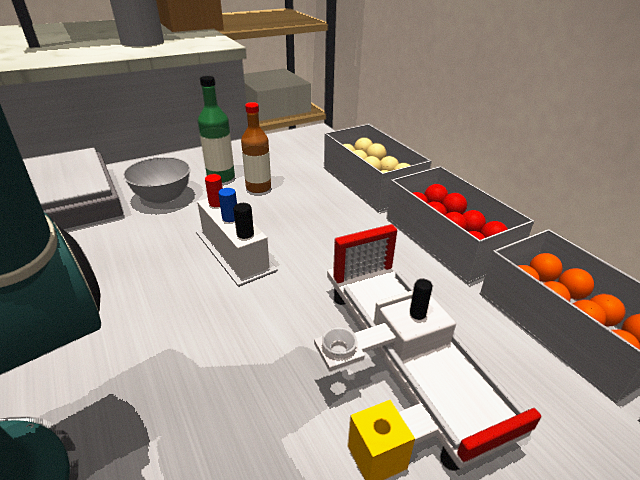

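The top view shows the pusher post at about (407,208), the funnel at (396,288), the yellow hole at (464,296) and the red pin on the left at (117,294). Next I measure them.

```bash
cat > meas.py <<'E'
from h import *
def fit(P):
    # min enclosing circle at cap points
    c,r=cv2.minEnclosingCircle((P[:,:2]*1000).astype(np.float32)); return np.array(c),r
def measure(verbose=True):
    out={}
    im=grab('top'); C=cloud(im); hsv=cv2.cvtColor(im['color'],cv2.COLOR_RGB2HSV); Z=C[...,2]
    H,S,V=[hsv[...,i].astype(int) for i in range(3)]
    masks={'red':((H<8)|(H>172))&(S>120),'blue':(H>100)&(H<130)&(S>120),'dark':(V<70),'yellow':(H>20)&(H<35)&(S>150)}
    return im,C,masks
if __name__=='__main__':
    im,C,m=measure(); Z=C[...,2]
    def rep(n,mask,box,zlo,zhi):
        u0,v0,u1,v1=box; k=np.zeros_like(mask); k[v0:v1,u0:u1]=1
        k=mask&k&(Z>zlo)&(Z<zhi); P=C[k]; 
        c,r=fit(P); print(n,len(P),'mean',np.round(P.mean(0)*1000,1),'circ',np.round(c,1),round(r,1))
        return k
    rep('red',m['red'],(90,270,150,320),.133,.15)
    rep('blue',m['blue'],(130,270,185,320),.133,.15)
    rep('black',m['dark'],(180,270,220,310),.133,.15)
    rep('post',m['dark'],(380,180,430,235),.150,.165)
    k=rep('yel',m['yellow'],(430,260,490,330),.064,.076)
    P=(C[k][:,:2]*1000).astype(np.float32); print('yel rect',cv2.minAreaRect(P))
    for n,box,z in (('pusher',(370,180,440,245),.096),('funnel',(370,265,420,310),.097),('rack',(95,260,245,325),.08)):
        u0,v0,u1,v1=box; kk=np.zeros(Z.shape,bool); kk[v0:v1,u0:u1]=1; kk&=abs(Z-z)<.005
        P=C[kk]; print(n,len(P),P.mean(0)*1000,cv2.minAreaRect((P[:,:2]*1000).astype(np.float32)),fit(P))
    c=im['color'][150:330,270:530]; cv2.imwrite('pics/crop1.png',cv2.resize(c[...,::-1],None,fx=3,fy=3,interpolation=2))
    c=im['color'][250:340,80:260]; cv2.imwrite('pics/crop2.png',cv2.resize(c[...,::-1],None,fx=4,fy=4,interpolation=2))
E
python3 meas.py
```

```text
red 359 mean [435.3 379.5 139.7] circ [435.2 380.9] 16.1
blue 306 mean [440.8 316.4 139.9] circ [440.7 316.5] 15.2
black 334 mean [445.7 250.8 139.8] circ [445.9 251.5] 15.5
post 194 mean [580.3 -74.7 155.4] circ [580.7 -75.5] 12.5
yel 986 mean [ 444.9 -181.5   69.9] circ [ 445.2 -181.7] 38.4
yel rect ((445.2305603027344, -181.4290008544922), (56.35840606689453, 55.866676330566406), 84.22593688964844)
pusher 1827 [578.44391691 -72.06095387  96.06903099] ((581.3223876953125, -71.575439453125), (78.11593627929688, 90.85819244384766), 84.27376556396484) (array([581.80059814, -69.89994049]), 57.70309066772461)
funnel 310 [457.37172635 -64.41867287  95.62380019] ((456.71923828125, -63.540977478027344), (45.822731018066406, 46.511112213134766), 0.789134681224823) (array([456.97958374, -63.38356018]), 23.84013557434082)
rack 2668 [439.2294821  310.92716347  80.19498866] ((440.6900634765625, 317.75482177734375), (59.99706268310547, 192.1802978515625), 4.555236339569092) (array([441.49035645, 317.55026245]), 99.265380859375)
```

```bash
cat > side.py <<'E'
from h import *
im=grab('side'); C=cloud(im); Z=C[...,2]
hsv=cv2.cvtColor(im['color'],cv2.COLOR_RGB2HSV);H,S,V=[hsv[...,i].astype(int) for i in range(3)]
def r(n,k,box,z,f=2.5):
    u0,v0,u1,v1=box; b=np.zeros(Z.shape,bool); b[v0:v1,u0:u1]=1
    P=C[k&b&(abs(Z*1000-z)<f)]
    if len(P)<5: print(n,len(P));return
    c,rr=cv2.minEnclosingCircle((P[:,:2]*1000).astype(np.float32)); print(n,len(P),P.mean(0)*1000,c,rr,cv2.minAreaRect((P[:,:2]*1000).astype(np.float32)))
r('red',((H<8)|(H>172))&(S>120),(195,165,230,215),140)
r('blue',(H>100)&(H<130)&(S>120),(215,180,245,230),140)
r('post',V<80,(400,270,440,325),156)
r('yel',(H>20)&(H<35)&(S>150),(340,390,420,480),70)
r('fun',V>=0,(310,320,365,365),97)
im=grab('top'); 
g=im['color'][...,0]; 
k=np.zeros(g.shape,np.uint8); k[285:310,453:476]=(g[285:310,453:476]<110); 
cs,_=cv2.findContours(k,0,2); c=max(cs,key=cv2.contourArea); (u,v),rad=cv2.minEnclosingCircle(c); print('hole',u,v,rad,onplane(im,[(u,v)],.07)*1000)
E
python3 side.py
cat > plan.py <<'E'
# usage: python3 plan.py x y z [jaw-axis angle deg]: offset from now to goal in tool axes & units
import sys; from h import *
s=bot.read_state(); R=cv2.Rodrigues(np.array(s['tcp_rot']))[0]; p=s['tool_pos']
g=np.array(list(map(float,sys.argv[1:4])))
# tool-down target frame
y=np.degrees(np.arctan2(R[1,1],R[0,1])); print('t',s['time'],'pos',np.round(p*1000,1),'jaw ang',round(y,2),'tilt z',np.round(R[:,2],3),'w',round(s['width'],3),'F',np.round(s['wrist_force'],1))
print('now-frame units',np.round(R.T@(g-p)/.03,2))
if len(sys.argv)>4:
    a=np.radians(float(sys.argv[4])); Y=np.array([np.cos(a),np.sin(a),0]); Zt=np.array([0,0,-1.]); T=np.c_[np.cross(Y,Zt),Y,Zt]
    print('goal-frame units',np.round(T.T@(g-p)/.03,2),'turn units',np.round(np.degrees(cv2.Rodrigues(R.T@T)[0].ravel())/6,2))
E
python3 plan.py .5805 -.075 .23 -95.75
```

```text
red 102 [435.44497531 377.57340973 139.63667669] (435.31982421875, 378.92779541015625) 16.778484344482422 ((435.92510986328125, 378.8213195800781), (30.46299934387207, 29.47064781188965), 26.909889221191406)
blue 116 [439.93969015 311.45847081 139.69794388] (436.40057373046875, 292.94488525390625) 37.3151969909668 ((434.4590759277344, 293.527587890625), (73.6988525390625, 27.984859466552734), 73.29444885253906)
post 151 [580.10343789 -79.22993249 155.59060329] (580.1261596679688, -79.40019226074219) 12.059283256530762 ((580.5418701171875, -78.73422241210938), (20.315675735473633, 21.522438049316406), 50.3155517578125)
yel 1867 [ 444.97329289 -185.35019347   69.64443843] (445.5311584472656, -184.524658203125) 38.697330474853516 ((445.8022766113281, -184.00143432617188), (57.426307678222656, 56.75445556640625), 84.12313842773438)
fun 258 [459.0977813  -63.46575557  96.56046459] (457.5638427734375, -64.7138442993164) 24.29561424255371 ((457.77362060546875, -65.022705078125), (47.237449645996094, 46.128204345703125), 30.28584861755371)
hole 463.6388854980469 296.1944580078125 6.05095100402832 [[ 445.3433588  -181.93031103   70.        ]]
t 0.25 pos [ 151.7 -657.4  230.6] jaw ang -77.01 tilt z [-0.     0.001 -1.   ] w 1.0 F [0.1 0.2 0.2]
now-frame units [ 18.29 -15.7    0.04]
goal-frame units [ 1.228e+01 -2.075e+01  2.000e-02] turn units [-0.01  0.    3.12]
```

Request:
apply_moves(targets=[{"wz": 1, "jaw": 1}, {"wz": 1, "jaw": 1}, {"wz": 1, "jaw": 1}, {"wz": 0.12, "dy": -0.75, "dx": 0.3, "jaw": 1}, {"dx": 0.6, "dy": -1, "jaw": 1}])

```text
invalid input at $.targets[0]: expected keys dx, dy, dz, wx, wy, wz, jaw
```

Request:
apply_moves(targets=[{"dx": 0.6, "dy": -1, "jaw": 1}, {"dx": 0.6, "dy": -1, "jaw": 1}, {"dx": 0.6, "dy": -1, "jaw": 1}, {"dx": 0.6, "dy": -1, "jaw": 1}, {"dx": 0.6, "dy": -1, "jaw": 1}])

```text
invalid input at $.targets[0]: expected keys dx, dy, dz, wx, wy, wz, jaw
```

Request:
apply_moves(targets=[{"dx": 0.6, "dy": -1, "jaw": 1}, {"dx": 0.6, "dy": -1, "jaw": 1}, {"dx": 0.6, "dy": -1, "jaw": 1}, {"dx": 0.6, "dy": -1, "jaw": 1}, {"dx": 0.6, "dy": -1, "jaw": 1}])

```text
invalid input at $.targets[0]: expected keys dx, dy, dz, wx, wy, wz, jaw
```

Request:
apply_moves(targets=[{"dx": 0.6, "dy": -1, "jaw": 1}, {"dx": 0.6, "dy": -1, "jaw": 1}, {"dx": 0.6, "dy": -1, "jaw": 1}, {"dx": 0.6, "dy": -1, "jaw": 1}, {"jaw": 1}])

```text
invalid input at $.targets[0]: expected keys dx, dy, dz, wx, wy, wz, jaw
```

```bash
python3 plan.py .5805 -.0765 .23 -95.75
```

```text
t 0.25 pos [ 151.7 -657.4  230.6] jaw ang -77.01 tilt z [-0.     0.001 -1.   ] w 1.0 F [0.1 0.2 0.2]
now-frame units [ 18.28 -15.65   0.04]
goal-frame units [ 1.228e+01 -2.070e+01  2.000e-02] turn units [-0.01  0.    3.12]
```

All seven keys are needed, so I'll include them.

Request:
apply_moves(targets=[{"dx": 0, "dy": 0, "dz": 0, "wx": 0, "wy": 0, "wz": 1, "jaw": 1}, {"dx": 0, "dy": 0, "dz": 0, "wx": 0, "wy": 0, "wz": 1, "jaw": 1}, {"dx": 0, "dy": 0, "dz": 0, "wx": 0, "wy": 0, "wz": 1, "jaw": 1}, {"dx": 0, "dy": 0, "dz": 0, "wx": 0, "wy": 0, "wz": 0.12, "jaw": 1}, {"dx": 0.6, "dy": -1, "dz": 0, "wx": 0, "wy": 0, "wz": 0, "jaw": 1}])

```text
time: 0.75
tool_pos: [0.1708, -0.6318, 0.231]
tcp_rot: [3.136, -0.159, -0.001]
wrist_force: [1.3, -0.9, 0.2]
width: 1.001
```

Request:
apply_moves(targets=[{"dx": 0.6, "dy": -1, "dz": 0, "wx": 0, "wy": 0, "wz": 0, "jaw": 1}, {"dx": 0.6, "dy": -1, "dz": 0, "wx": 0, "wy": 0, "wz": 0, "jaw": 1}, {"dx": 0.6, "dy": -1, "dz": 0, "wx": 0, "wy": 0, "wz": 0, "jaw": 1}, {"dx": 0.6, "dy": -1, "dz": 0, "wx": 0, "wy": 0, "wz": 0, "jaw": 1}, {"dx": 0.6, "dy": -1, "dz": 0, "wx": 0, "wy": 0, "wz": 0, "jaw": 1}])

```text
time: 1.25
tool_pos: [0.2778, -0.4882, 0.2313]
tcp_rot: [3.138, -0.154, 0.0]
wrist_force: [0.3, 0.2, 0.3]
width: 0.999
```

Request:
apply_moves(targets=[{"dx": 0.6, "dy": -1, "dz": 0, "wx": 0, "wy": 0, "wz": 0, "jaw": 1}, {"dx": 0.6, "dy": -1, "dz": 0, "wx": 0, "wy": 0, "wz": 0, "jaw": 1}, {"dx": 0.6, "dy": -1, "dz": 0, "wx": 0, "wy": 0, "wz": 0, "jaw": 1}, {"dx": 0.6, "dy": -1, "dz": 0, "wx": 0, "wy": 0, "wz": 0, "jaw": 1}, {"dx": 0.6, "dy": -1, "dz": 0, "wx": 0, "wy": 0, "wz": 0, "jaw": 1}])

```text
time: 1.75
tool_pos: [0.3824, -0.3479, 0.2315]
tcp_rot: [3.138, -0.153, 0.001]
wrist_force: [-0.1, 0.0, 0.3]
width: 0.999
```

Request:
apply_moves(targets=[{"dx": 0.6, "dy": -1, "dz": 0, "wx": 0, "wy": 0, "wz": 0, "jaw": 1}, {"dx": 0.6, "dy": -1, "dz": 0, "wx": 0, "wy": 0, "wz": 0, "jaw": 1}, {"dx": 0.6, "dy": -1, "dz": 0, "wx": 0, "wy": 0, "wz": 0, "jaw": 1}, {"dx": 0.6, "dy": -1, "dz": 0, "wx": 0, "wy": 0, "wz": 0, "jaw": 1}, {"dx": 0, "dy": 0, "dz": 0, "wx": 0, "wy": 0, "wz": 0, "jaw": 1}])

```text
time: 2.25
tool_pos: [0.4672, -0.2339, 0.2314]
tcp_rot: [-3.137, 0.147, -0.002]
wrist_force: [0.4, -0.4, -0.3]
width: 0.996
```

```bash
python3 plan.py .5805 -.0765 .23 -95.75
```

```text
t 2.25 pos [ 467.2 -233.9  231.4] jaw ang -95.37 tilt z [ 0.001  0.001 -1.   ] w 0.996 F [ 0.4 -0.4 -0.3]
now-frame units [ 3.27 -5.58  0.06]
goal-frame units [ 3.23 -5.6   0.05] turn units [-0.01 -0.01  0.06]
```

Request:
apply_moves(targets=[{"dx": 0.6, "dy": -1, "dz": 0, "wx": 0, "wy": 0, "wz": 0.06, "jaw": 1}, {"dx": 0.6, "dy": -1, "dz": 0, "wx": 0, "wy": 0, "wz": 0, "jaw": 1}, {"dx": 0.6, "dy": -1, "dz": 0, "wx": 0, "wy": 0, "wz": 0, "jaw": 1}, {"dx": 0.6, "dy": -1, "dz": 0, "wx": 0, "wy": 0, "wz": 0, "jaw": 1}, {"dx": 0.6, "dy": -1, "dz": 0, "wx": 0, "wy": 0, "wz": 0, "jaw": 1}])

```text
time: 2.75
tool_pos: [0.571, -0.0968, 0.2314]
tcp_rot: [3.137, -0.164, 0.0]
wrist_force: [0.2, -0.3, 0.4]
width: 1.002
```

Request:
apply_moves(targets=[{"dx": 0.2, "dy": -0.6, "dz": 0, "wx": 0, "wy": 0, "wz": 0, "jaw": 1}, {"dx": 0, "dy": 0, "dz": 0, "wx": 0, "wy": 0, "wz": 0, "jaw": 1}])

```text
time: 2.95
tool_pos: [0.5792, -0.0784, 0.2311]
tcp_rot: [-3.137, 0.16, 0.0]
wrist_force: [-0.1, -0.1, 0.7]
width: 0.998
```

```bash
python3 plan.py .5805 -.0765 .115 -95.75;  python3 - <<'E'
from h import *
save(grab('side'),'side1.png')
E
```

```text
t 2.95 pos [579.2 -78.4 231.1] jaw ang -95.85 tilt z [-0.  0. -1.] w 0.998 F [-0.1 -0.1  0.7]
now-frame units [ 0.04 -0.07  3.87]
goal-frame units [ 0.04 -0.07  3.87] turn units [-0.    0.   -0.02]
```

View pics/side1.png

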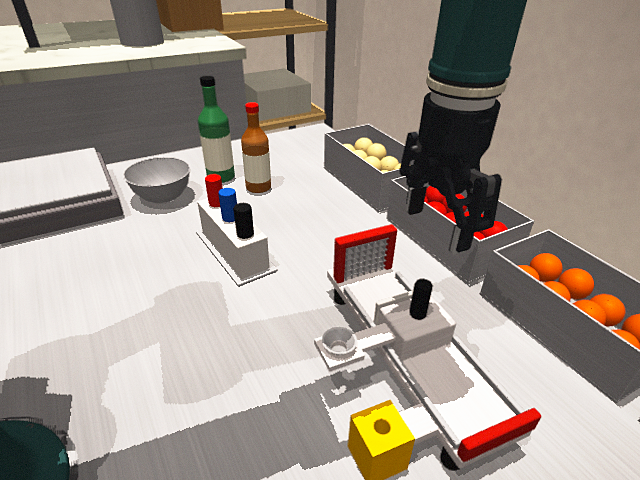

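The open gripper hangs above the post (421,300) with its jaws along the bed. I go down and grip.

Request:
apply_moves(targets=[{"dx": 0, "dy": -0.05, "dz": 1, "wx": 0, "wy": 0, "wz": 0, "jaw": 1}, {"dx": 0, "dy": 0, "dz": 1, "wx": 0, "wy": 0, "wz": 0, "jaw": 1}, {"dx": 0, "dy": 0, "dz": 1, "wx": 0, "wy": 0, "wz": 0, "jaw": 1}, {"dx": 0, "dy": 0, "dz": 0.8, "wx": 0, "wy": 0, "wz": 0, "jaw": 1}, {"dx": 0, "dy": 0, "dz": 0, "wx": 0, "wy": 0, "wz": 0, "jaw": 1}])

```text
time: 3.5
tool_pos: [0.5743, -0.0794, 0.113]
tcp_rot: [-3.137, 0.168, 0.014]
wrist_force: [-1.3, 0.4, 0.8]
width: 1.003
```

Request:
apply_moves(targets=[{"dx": 0, "dy": 0, "dz": 0, "wx": 0, "wy": 0, "wz": 0, "jaw": 0.2}, {"dx": 0, "dy": 0, "dz": 0, "wx": 0, "wy": 0, "wz": 0, "jaw": 0.2}, {"dx": 0, "dy": 0, "dz": 0, "wx": 0, "wy": 0, "wz": 0, "jaw": 0.2}, {"dx": 0, "dy": 0, "dz": 0, "wx": 0, "wy": 0, "wz": 0, "jaw": 0.2}, {"dx": 0, "dy": 0, "dz": 0, "wx": 0, "wy": 0, "wz": 0, "jaw": 0.2}], newtons=30)

```text
time: 4.0
tool_pos: [0.5797, -0.0784, 0.1191]
tcp_rot: [3.137, -0.167, 0.004]
wrist_force: [-1.0, 0.7, 4.5]
width: 0.288
```

Request:
apply_moves(targets=[{"dx": 0, "dy": 0.5, "dz": 0, "wx": 0, "wy": 0, "wz": 0, "jaw": 0.2}, {"dx": 0, "dy": 0.5, "dz": 0, "wx": 0, "wy": 0, "wz": 0, "jaw": 0.2}, {"dx": 0, "dy": 0.5, "dz": 0, "wx": 0, "wy": 0, "wz": 0, "jaw": 0.2}, {"dx": 0, "dy": 0.5, "dz": 0, "wx": 0, "wy": 0, "wz": 0, "jaw": 0.2}, {"dx": 0, "dy": 0.5, "dz": 0, "wx": 0, "wy": 0, "wz": 0, "jaw": 0.2}])

```text
time: 4.5
tool_pos: [0.5722, -0.1527, 0.119]
tcp_rot: [-3.136, 0.166, -0.006]
wrist_force: [1.2, 3.3, 3.9]
width: 0.282
```

Request:
apply_moves(targets=[{"dx": 0, "dy": 0.5, "dz": 0, "wx": 0, "wy": 0, "wz": 0, "jaw": 0.2}, {"dx": 0, "dy": 0.4, "dz": 0, "wx": 0, "wy": 0, "wz": 0, "jaw": 0.2}, {"dx": 0, "dy": 0.3, "dz": 0, "wx": 0, "wy": 0, "wz": 0, "jaw": 0.2}, {"dx": 0, "dy": 0.1, "dz": 0, "wx": 0, "wy": 0, "wz": 0, "jaw": 0.2}, {"dx": 0, "dy": 0, "dz": 0, "wx": 0, "wy": 0, "wz": 0, "jaw": 0.2}])

```text
time: 5.0
tool_pos: [0.5683, -0.193, 0.1191]
tcp_rot: [3.136, -0.167, 0.007]
wrist_force: [2.0, -2.1, 4.7]
width: 0.282
```

```bash
python3 plan.py .5685 -.196 .115 -95.75;  python3 - <<'E'
from h import *
save(grab('side'),'side2.png');save(grab('top'),'top2.png')
E
```

```text
t 5.0 pos [ 568.3 -193.   119.1] jaw ang -96.1 tilt z [ 0.004 -0.002 -1.   ] w 0.282 F [ 2.  -2.1  4.7]
now-frame units [0.02 0.1  0.14]
goal-frame units [0.02 0.1  0.14] turn units [ 0.01 -0.04 -0.06]
```

View pics/side2.png

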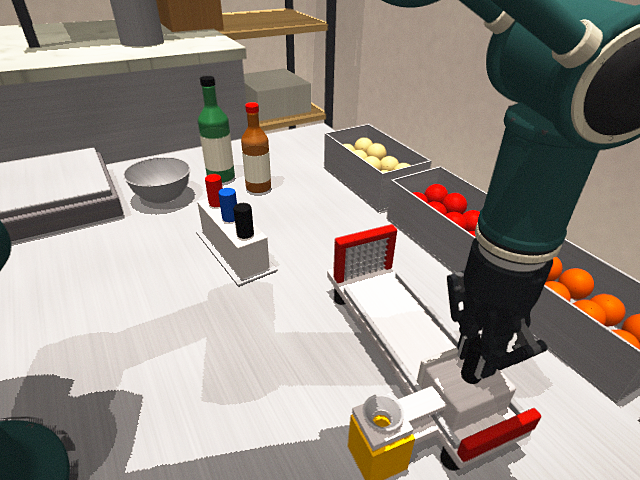

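View pics/top2.png

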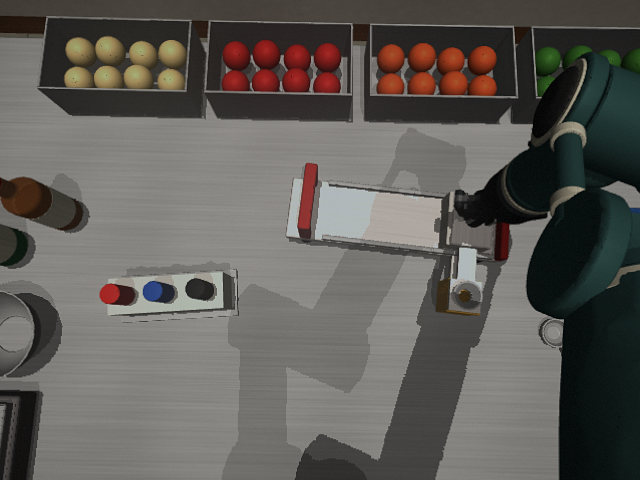

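The funnel now stands over the yellow block at about (466,295) in the top view. I'll nudge on to the end stop while watching the force.

Request:
apply_moves(targets=[{"dx": 0, "dy": 0.1, "dz": 0, "wx": 0, "wy": 0, "wz": 0, "jaw": 0.2}, {"dx": 0, "dy": 0.05, "dz": 0, "wx": 0, "wy": 0, "wz": 0, "jaw": 0.2}, {"dx": 0, "dy": 0, "dz": 0, "wx": 0, "wy": 0, "wz": 0, "jaw": 0.2}])

```text
time: 5.4
tool_pos: [0.568, -0.1954, 0.1191]
tcp_rot: [-3.136, 0.167, -0.006]
wrist_force: [2.6, 6.0, 5.9]
width: 0.282
```

Request:
apply_moves(targets=[{"dx": 0, "dy": 0.1, "dz": 0, "wx": 0, "wy": 0, "wz": 0, "jaw": 0.2}, {"dx": 0, "dy": 0, "dz": 0, "wx": 0, "wy": 0, "wz": 0, "jaw": 0.2}])

```text
time: 5.6
tool_pos: [0.568, -0.1954, 0.119]
tcp_rot: [-3.131, 0.167, -0.006]
wrist_force: [3.3, 14.4, 7.6]
width: 0.286
```

It is at the stop: no more travel and 14 N. Now release and rise.

Request:
apply_moves(targets=[{"dx": 0, "dy": 0, "dz": 0, "wx": 0, "wy": 0, "wz": 0, "jaw": 0.9}, {"dx": 0, "dy": 0, "dz": 0, "wx": 0, "wy": 0, "wz": 0, "jaw": 0.9}, {"dx": 0, "dy": 0, "dz": 0, "wx": 0, "wy": 0, "wz": 0, "jaw": 0.9}, {"dx": 0, "dy": 0, "dz": 0, "wx": 0, "wy": 0, "wz": 0, "jaw": 0.9}, {"dx": 0, "dy": 0, "dz": 0, "wx": 0, "wy": 0, "wz": 0, "jaw": 0.9}])

```text
time: 6.1
tool_pos: [0.5653, -0.1995, 0.1169]
tcp_rot: [-3.137, 0.167, 0.001]
wrist_force: [-0.4, 0.0, 0.1]
width: 0.899
```

Request:
apply_moves(targets=[{"dx": 0, "dy": 0, "dz": -0.5, "wx": 0, "wy": 0, "wz": 0, "jaw": 0.9}, {"dx": 0, "dy": 0, "dz": -1, "wx": 0, "wy": 0, "wz": 0, "jaw": 0.9}, {"dx": 0, "dy": 0, "dz": -1, "wx": 0, "wy": 0, "wz": 0, "jaw": 0.9}, {"dx": 0, "dy": 0, "dz": -1, "wx": 0, "wy": 0, "wz": 0, "jaw": 0.9}, {"dx": 0, "dy": 0, "dz": 0, "wx": 0, "wy": 0, "wz": 0, "jaw": 0.9}])

```text
time: 6.6
tool_pos: [0.5691, -0.2007, 0.2296]
tcp_rot: [3.133, -0.167, 0.017]
wrist_force: [0.4, -0.3, 1.0]
width: 0.902
```

```bash
python3 plan.py .4353 .3803 .22 4.7
```

```text
t 6.6 pos [ 569.1 -200.7  229.6] jaw ang -96.1 tilt z [ 0.01  -0.004 -1.   ] w 0.902 F [ 0.4 -0.3  1. ]
now-frame units [ -6.49 -18.78   0.19]
goal-frame units [19.67 -2.86  0.32] turn units [  0.11  -0.05 -16.8 ]
```

Request:
apply_moves(targets=[{"dx": 0, "dy": -1, "dz": 0, "wx": 0, "wy": 0, "wz": 0, "jaw": 0.9}, {"dx": 0, "dy": -1, "dz": 0, "wx": 0, "wy": 0, "wz": -1, "jaw": 0.9}, {"dx": 0, "dy": -1, "dz": 0, "wx": 0, "wy": 0, "wz": -1, "jaw": 0.9}, {"dx": 0, "dy": -1, "dz": 0, "wx": 0, "wy": 0, "wz": -1, "jaw": 0.9}, {"dx": 0, "dy": -1, "dz": 0, "wx": 0, "wy": 0, "wz": -1, "jaw": 0.9}])

```text
time: 7.1
tool_pos: [0.5627, -0.0493, 0.2224]
tcp_rot: [-3.102, -0.495, -0.0]
wrist_force: [1.0, 0.2, -0.2]
width: 0.899
```

Request:
apply_moves(targets=[{"dx": 0, "dy": -1, "dz": 0, "wx": 0, "wy": 0, "wz": -1, "jaw": 0.9}, {"dx": 0, "dy": -1, "dz": 0, "wx": 0, "wy": 0, "wz": -1, "jaw": 0.9}, {"dx": 0, "dy": -1, "dz": 0, "wx": 0, "wy": 0, "wz": -1, "jaw": 0.9}, {"dx": 0.5, "dy": -1, "dz": 0, "wx": 0, "wy": 0, "wz": -1, "jaw": 0.9}, {"dx": 0.5, "dy": -1, "dz": 0, "wx": 0, "wy": 0, "wz": -1, "jaw": 0.9}])

```text
time: 7.6
tool_pos: [0.5116, 0.098, 0.2226]
tcp_rot: [2.868, 1.281, 0.001]
wrist_force: [0.1, -0.0, 0.0]
width: 0.897
```

Request:
apply_moves(targets=[{"dx": 0.9, "dy": -0.5, "dz": 0, "wx": 0, "wy": 0, "wz": -1, "jaw": 0.9}, {"dx": 1, "dy": -0.5, "dz": 0, "wx": 0, "wy": 0, "wz": -1, "jaw": 0.9}, {"dx": 1, "dy": 0, "dz": 0, "wx": 0, "wy": 0, "wz": -1, "jaw": 0.9}, {"dx": 1, "dy": 0, "dz": 0, "wx": 0, "wy": 0, "wz": -1, "jaw": 0.9}, {"dx": 0, "dy": 0, "dz": 0, "wx": 0, "wy": 0, "wz": -1, "jaw": 0.9}])

```text
time: 8.1
tool_pos: [0.5529, 0.2166, 0.2224]
tcp_rot: [-2.436, -1.983, -0.002]
wrist_force: [-0.1, -1.1, -0.0]
width: 0.902
```

```bash
python3 plan.py .4353 .3803 .22 4.7
```

```text
t 8.1 pos [552.9 216.6 222.4] jaw ang -11.7 tilt z [ 0.001  0.001 -1.   ] w 0.902 F [-0.1 -1.1 -0. ]
now-frame units [ 4.55 -4.95  0.09]
goal-frame units [ 5.76 -3.46  0.08] turn units [ 0.01 -0.01 -2.73]
```

Request:
apply_moves(targets=[{"dx": 0, "dy": 0, "dz": 0, "wx": 0, "wy": 0, "wz": -1, "jaw": 0.9}, {"dx": 0, "dy": 0, "dz": 0, "wx": 0, "wy": 0, "wz": -1, "jaw": 0.9}, {"dx": 0, "dy": 0, "dz": 0, "wx": 0, "wy": 0, "wz": -0.7, "jaw": 0.9}, {"dx": 1, "dy": -0.6, "dz": 0, "wx": 0, "wy": 0, "wz": 0, "jaw": 0.9}, {"dx": 1, "dy": -0.6, "dz": 0, "wx": 0, "wy": 0, "wz": 0, "jaw": 0.9}])

```text
time: 8.6
tool_pos: [0.5116, 0.2706, 0.2224]
tcp_rot: [-2.143, -2.297, 0.0]
wrist_force: [0.3, 0.8, -0.5]
width: 0.903
```

Request:
apply_moves(targets=[{"dx": 1, "dy": -0.6, "dz": 0, "wx": 0, "wy": 0, "wz": 0, "jaw": 0.9}, {"dx": 1, "dy": -0.6, "dz": 0, "wx": 0, "wy": 0, "wz": 0, "jaw": 0.9}, {"dx": 1, "dy": -0.6, "dz": 0, "wx": 0, "wy": 0, "wz": 0, "jaw": 0.9}, {"dx": 0.5, "dy": -0.3, "dz": 0, "wx": 0, "wy": 0, "wz": 0, "jaw": 0.9}, {"dx": 0, "dy": 0, "dz": 0, "wx": 0, "wy": 0, "wz": 0, "jaw": 0.9}])

```text
time: 9.1
tool_pos: [0.4398, 0.3727, 0.2224]
tcp_rot: [-2.136, -2.303, 0.0]
wrist_force: [0.5, 0.2, -0.2]
width: 0.901
```

```bash
python3 plan.py .4353 .3803 .22 4.7
python3 - <<'E'
from h import *
im=grab('top');save(im,'top3.png')
E
python3 meas.py | egrep 'post|pusher|funnel|blue|black'; python3 side.py | egrep 'post|fun'
```

```text
t 9.1 pos [439.8 372.7 222.4] jaw ang 4.29 tilt z [-0.001  0.    -1.   ] w 0.901 F [ 0.5  0.2 -0.2]
now-frame units [ 0.26 -0.13  0.08]
goal-frame units [ 0.27 -0.13  0.08] turn units [-0.   -0.   -0.07]
blue 245 mean [440.8 317.5 140.2] circ [440.8 316.8] 14.8
black 340 mean [445.5 251.3 139.7] circ [445.6 252. ] 15.9
post 0 mean [nan nan nan] circ [0. 0.] 0.0
pusher 0 [nan nan nan] ((0.0, 0.0), (0.0, 0.0), 0.0) (array([0., 0.]), 0.0)
funnel 0 [nan nan nan] ((0.0, 0.0), (0.0, 0.0), 0.0) (array([0., 0.]), 0.0)
post 0
fun 0meas.py:16: RuntimeWarning: Mean of empty slice.
  c,r=fit(P); print(n,len(P),'mean',np.round(P.mean(0)*1000,1),'circ',np.round(c,1),round(r,1))
  ret = um.true_divide(
meas.py:26: RuntimeWarning: Mean of empty slice.
  P=C[kk]; print(n,len(P),P.mean(0)*1000,cv2.minAreaRect((P[:,:2]*1000).astype(np.float32)),fit(P))
```

View pics/top3.png

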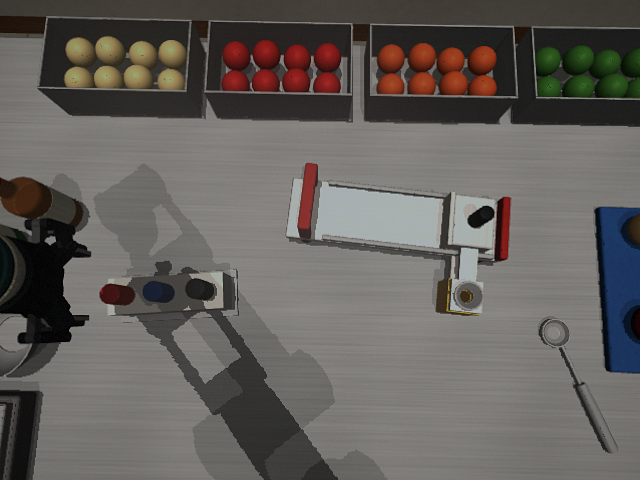

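```bash
python3 - <<'E'
from h import *
im=grab('top'); C=cloud(im); Z=C[...,2]*1000
for n,(u0,v0,u1,v1),z in (('funnel',(440,270,500,325),97),('pusher',(430,180,500,250),96),('post',(450,190,500,240),155)):
    k=np.zeros(Z.shape,bool);k[v0:v1,u0:u1]=1;k&=abs(Z-z)<4
    P=(C[k][:,:2]*1000).astype(np.float32); print(n,len(P),cv2.minEnclosingCircle(P),cv2.minAreaRect(P))
im=grab('side'); C=cloud(im)*1000
for n,(u0,v0,u1,v1) in (('brown',(240,105,275,195)),('green',(195,78,232,150)),('bowl',(125,155,190,215))):
    P=C[v0:v1,u0:u1].reshape(-1,3); P=P[(P[:,2]>15)&(P[:,2]<300)&(P[:,0]>.2)&(P[:,1]<800)]; print(n,P.min(0),np.median(P,0),P.max(0))
E
python3 plan.py .4353 .3803 .098 4.7
```

```text
funnel 267 ((445.44036865234375, -181.77479553222656), 23.78483772277832) ((445.34039306640625, -181.4263916015625), (46.328426361083984, 46.39037322998047), 68.26856994628906)
pusher 1731 ((569.8087158203125, -187.66616821289062), 56.99784469604492) ((569.2171630859375, -189.8765411376953), (78.1772232055664, 90.47265625), 84.17091369628906)
post 195 ((569.0213623046875, -193.70822143554688), 11.964423179626465) ((569.3009033203125, -193.3138427734375), (22.28179931640625, 22.853349685668945), 87.2894515991211)
brown [556.4310976  503.87384584  15.07613655] [580.69334824 518.212609   104.15697277] [619.75088199 557.43488223 211.80106747]
green [418.18639658 350.08369382  75.86548643] [512.41678588 610.42916432 153.4040854 ] [559.71069298 654.65881258 299.90487899]
bowl [295.39840842 527.64255996  15.03806302] [367.02004291 639.82686185  48.33538972] [442.64335713 679.73094855  72.31667334]
t 9.4 pos [442.  370.2 222.3] jaw ang 4.04 tilt z [ 0. -0. -1.] w 0.905 F [-0.7  0.5 -0.2]
now-frame units [ 0.35 -0.2   4.14]
goal-frame units [ 0.35 -0.19  4.14] turn units [ 0.    0.   -0.11]
```

The funnel centre (445,-182) matches the hole. The bottles are well clear, so I align over the red pin.

Request:
apply_moves(targets=[{"dx": 0.3, "dy": -0.2, "dz": 0, "wx": 0, "wy": 0, "wz": -0.1, "jaw": 0.9}, {"dx": 0, "dy": 0, "dz": 0.5, "wx": 0, "wy": 0, "wz": 0, "jaw": 0.9}, {"dx": 0, "dy": 0, "dz": 0.5, "wx": 0, "wy": 0, "wz": 0, "jaw": 0.9}, {"dx": 0, "dy": 0, "dz": 0, "wx": 0, "wy": 0, "wz": 0, "jaw": 0.9}, {"dx": 0, "dy": 0, "dz": 0, "wx": 0, "wy": 0, "wz": 0, "jaw": 0.9}])

```text
time: 9.9
tool_pos: [0.4339, 0.3789, 0.1906]
tcp_rot: [-2.128, -2.311, 0.005]
wrist_force: [0.8, -0.3, 0.5]
width: 0.901
```

```bash
for i in 1 2 3; do python3 plan.py .4353 .3803 .098 4.7; python3 -c "
from h import *
grab('top')"; done; python3 -c "
from h import *
save(grab('side'),'side4.png')"
```

```text
t 9.9 pos [433.9 378.9 190.6] jaw ang 4.72 tilt z [-0.002 -0.002 -1.   ] w 0.901 F [ 0.8 -0.3  0.5]
now-frame units [0.05 0.06 3.09]
goal-frame units [0.04 0.05 3.09] turn units [-0.02  0.02  0.  ]
t 9.95 pos [434.5 379.3 191.6] jaw ang 4.72 tilt z [-0.001 -0.001 -1.   ] w 0.902 F [ 0.4  0.5 -0.7]
now-frame units [0.03 0.03 3.12]
goal-frame units [0.03 0.03 3.12] turn units [-0.01  0.01  0.  ]
t 10.0 pos [434.8 379.6 192.2] jaw ang 4.71 tilt z [-0. -0. -1.] w 0.901 F [0.5 1.2 0.2]
now-frame units [0.02 0.02 3.14]
goal-frame units [0.02 0.02 3.14] turn units [-0.  0.  0.]
```

View pics/side4.png

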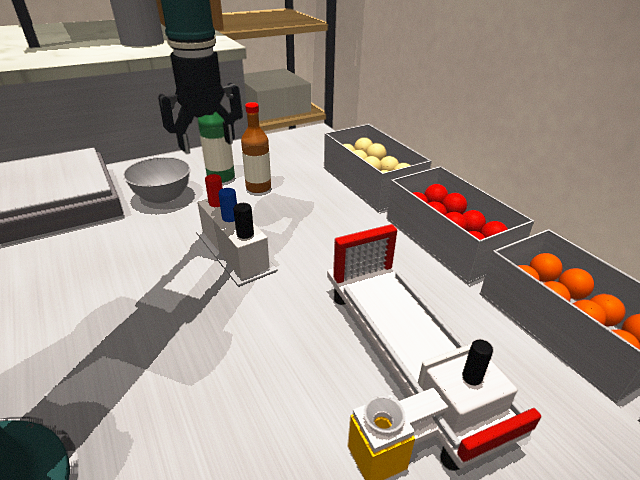

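The gripper is centred over the red pin (213,190), and the funnel sits over the yellow block (384,415). Going down and gripping.

Request:
apply_moves(targets=[{"dx": 0, "dy": 0, "dz": 0.7, "wx": 0, "wy": 0, "wz": 0, "jaw": 0.9}, {"dx": 0, "dy": 0, "dz": 0.8, "wx": 0, "wy": 0, "wz": 0, "jaw": 0.9}, {"dx": 0, "dy": 0, "dz": 0.8, "wx": 0, "wy": 0, "wz": 0, "jaw": 0.9}, {"dx": 0, "dy": 0, "dz": 0.8, "wx": 0, "wy": 0, "wz": 0, "jaw": 0.9}, {"dx": 0, "dy": 0, "dz": 0, "wx": 0, "wy": 0, "wz": 0, "jaw": 0.9}])

```text
time: 10.6
tool_pos: [0.4325, 0.3778, 0.096]
tcp_rot: [-2.128, -2.31, 0.01]
wrist_force: [-1.7, -1.1, -0.4]
width: 0.9
```

Request:
apply_moves(targets=[{"dx": 0, "dy": 0, "dz": 0, "wx": 0, "wy": 0, "wz": 0, "jaw": 0.3}, {"dx": 0, "dy": 0, "dz": 0, "wx": 0, "wy": 0, "wz": 0, "jaw": 0.3}, {"dx": 0, "dy": 0, "dz": 0, "wx": 0, "wy": 0, "wz": 0, "jaw": 0.2}, {"dx": 0, "dy": 0, "dz": 0, "wx": 0, "wy": 0, "wz": 0, "jaw": 0.2}, {"dx": 0, "dy": 0, "dz": 0, "wx": 0, "wy": 0, "wz": 0, "jaw": 0.2}], newtons=80)

```text
time: 11.1
tool_pos: [0.4359, 0.3806, 0.1015]
tcp_rot: [2.128, 2.311, 0.006]
wrist_force: [-1.2, -0.7, 6.4]
width: 0.358
```

```bash
python3 plan.py .4353 .3803 .098 4.7
```

```text
t 11.1 pos [435.9 380.6 101.5] jaw ang 4.71 tilt z [ 0.003  0.002 -1.   ] w 0.358 F [-1.2 -0.7  6.4]
now-frame units [-0.01 -0.02  0.12]
goal-frame units [-0.01 -0.02  0.12] turn units [ 0.03 -0.02  0.  ]
```

Request:
apply_moves(targets=[{"dx": 0, "dy": 0, "dz": -0.15, "wx": 0, "wy": 0, "wz": 0, "jaw": 0.2}, {"dx": 0, "dy": 0, "dz": -0.15, "wx": 0, "wy": 0, "wz": 0, "jaw": 0.2}, {"dx": 0, "dy": 0, "dz": -0.15, "wx": 0, "wy": 0, "wz": 0, "jaw": 0.2}, {"dx": 0, "dy": 0, "dz": -0.15, "wx": 0, "wy": 0, "wz": 0, "jaw": 0.2}, {"dx": 0, "dy": 0, "dz": -0.15, "wx": 0, "wy": 0, "wz": 0, "jaw": 0.2}])

```text
time: 11.6
tool_pos: [0.4346, 0.3796, 0.1226]
tcp_rot: [-2.128, -2.31, 0.001]
wrist_force: [-0.8, -0.1, -1.4]
width: 0.361
```

Request:
apply_moves(targets=[{"dx": 0, "dy": 0, "dz": -0.2, "wx": 0, "wy": 0, "wz": 0, "jaw": 0.2}, {"dx": 0, "dy": 0, "dz": -0.4, "wx": 0, "wy": 0, "wz": 0, "jaw": 0.2}, {"dx": 0, "dy": 0, "dz": -0.5, "wx": 0, "wy": 0, "wz": 0, "jaw": 0.2}, {"dx": 0, "dy": 0, "dz": -0.5, "wx": 0, "wy": 0, "wz": 0, "jaw": 0.2}, {"dx": 0, "dy": 0, "dz": -0.5, "wx": 0, "wy": 0, "wz": 0, "jaw": 0.2}])

```text
time: 12.1
tool_pos: [0.4346, 0.3796, 0.1868]
tcp_rot: [-2.128, -2.311, -0.001]
wrist_force: [-0.3, -0.8, -0.9]
width: 0.361
```

```bash
python3 plan.py .4353 .3803 .215 4.7;python3 -c "
from h import *
save(grab('side'),'side5.png')"
```

```text
t 12.1 pos [434.6 379.6 186.8] jaw ang 4.72 tilt z [ 0.  0. -1.] w 0.361 F [-0.3 -0.8 -0.9]
now-frame units [ 0.02  0.02 -0.94]
goal-frame units [ 0.02  0.02 -0.94] turn units [ 0. -0.  0.]
```

View pics/side5.png

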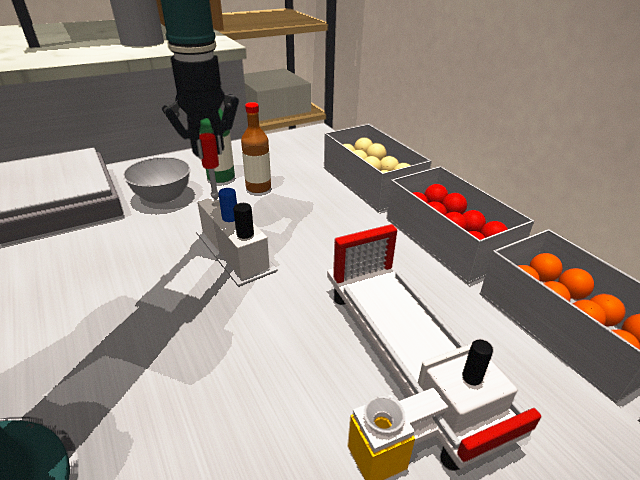

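The red pin is out and hanging from the jaws (209,150); blue and black are still parked. I lift it well above the handles before crossing.

Request:
apply_moves(targets=[{"dx": 0, "dy": 0, "dz": -0.7, "wx": 0, "wy": 0, "wz": 0, "jaw": 0.2}, {"dx": 0, "dy": 0, "dz": -0.8, "wx": 0, "wy": 0, "wz": 0, "jaw": 0.2}, {"dx": 0, "dy": 0, "dz": -0.8, "wx": 0, "wy": 0, "wz": 0, "jaw": 0.2}, {"dx": 0, "dy": 0, "dz": -0.4, "wx": 0, "wy": 0, "wz": 0, "jaw": 0.2}, {"dx": 0, "dy": 0, "dz": 0, "wx": 0, "wy": 0, "wz": 0, "jaw": 0.2}])

```text
time: 12.65
tool_pos: [0.4357, 0.3804, 0.2686]
tcp_rot: [2.128, 2.31, 0.007]
wrist_force: [-0.5, 0.6, -1.6]
width: 0.357
```

```bash
python3 plan.py .4447 -.1823 .26 4.7
python3 - <<'E'
from h import *
im=grab('side'); C=cloud(im)*1000; hsv=cv2.cvtColor(im['color'],cv2.COLOR_RGB2HSV); H,S,V=[hsv[...,i].astype(int) for i in range(3)]
k=((H<8)|(H>172))&(S>120); k[:, :180]=0;k[:,240:]=0;k[200:]=0; P=C[k]; P=P[(P[:,1]<450)]; print(np.percentile(P,[2,50,98],axis=0))
E
```

```text
t 12.65 pos [435.7 380.4 268.6] jaw ang 4.72 tilt z [ 0.004  0.003 -1.   ] w 0.357 F [-0.5  0.6 -1.6]
now-frame units [-18.72  -1.25   0.23]
goal-frame units [-18.72  -1.24   0.29] turn units [ 0.04 -0.03  0.  ]
[[420.30564218 362.26330639 249.63124375]
 [433.82209607 367.36938394 282.14374647]
 [450.98006517 386.83976022 307.81386529]]
```

Request:
apply_moves(targets=[{"dx": -0.5, "dy": 0, "dz": 0, "wx": 0, "wy": 0, "wz": 0, "jaw": 0.2}, {"dx": -0.9, "dy": -0.1, "dz": 0, "wx": 0, "wy": 0, "wz": 0, "jaw": 0.2}, {"dx": -1, "dy": -0.1, "dz": 0, "wx": 0, "wy": 0, "wz": 0, "jaw": 0.2}, {"dx": -1, "dy": -0.1, "dz": 0, "wx": 0, "wy": 0, "wz": 0, "jaw": 0.2}, {"dx": -1, "dy": -0.1, "dz": 0, "wx": 0, "wy": 0, "wz": 0, "jaw": 0.2}])

```text
time: 13.2
tool_pos: [0.4323, 0.2446, 0.2636]
tcp_rot: [-2.127, -2.311, 0.006]
wrist_force: [0.2, -0.5, -1.0]
width: 0.354
```

Request:
apply_moves(targets=[{"dx": -1, "dy": -0.1, "dz": 0, "wx": 0, "wy": 0, "wz": 0, "jaw": 0.2}, {"dx": -1, "dy": -0.1, "dz": 0, "wx": 0, "wy": 0, "wz": 0, "jaw": 0.2}, {"dx": -1, "dy": -0.1, "dz": 0, "wx": 0, "wy": 0, "wz": 0, "jaw": 0.2}, {"dx": -1, "dy": -0.1, "dz": 0, "wx": 0, "wy": 0, "wz": 0, "jaw": 0.2}, {"dx": -1, "dy": -0.1, "dz": 0, "wx": 0, "wy": 0, "wz": 0, "jaw": 0.2}])

```text
time: 13.7
tool_pos: [0.4293, 0.0942, 0.2638]
tcp_rot: [-2.127, -2.31, 0.005]
wrist_force: [1.0, -0.1, -1.2]
width: 0.357
```

Request:
apply_moves(targets=[{"dx": -1, "dy": -0.1, "dz": 0, "wx": 0, "wy": 0, "wz": 0, "jaw": 0.2}, {"dx": -1, "dy": -0.1, "dz": 0, "wx": 0, "wy": 0, "wz": 0, "jaw": 0.2}, {"dx": -1, "dy": -0.1, "dz": 0, "wx": 0, "wy": 0, "wz": 0, "jaw": 0.2}, {"dx": -1, "dy": 0, "dz": 0, "wx": 0, "wy": 0, "wz": 0, "jaw": 0.2}, {"dx": -1, "dy": 0, "dz": 0, "wx": 0, "wy": 0, "wz": 0, "jaw": 0.2}])

```text
time: 14.2
tool_pos: [0.4325, -0.0555, 0.2639]
tcp_rot: [-2.127, -2.309, 0.003]
wrist_force: [0.0, 0.6, -0.9]
width: 0.359
```

Request:
apply_moves(targets=[{"dx": -1, "dy": 0, "dz": 0, "wx": 0, "wy": 0, "wz": 0, "jaw": 0.2}, {"dx": -1, "dy": 0, "dz": 0, "wx": 0, "wy": 0, "wz": 0, "jaw": 0.2}, {"dx": -0.5, "dy": 0, "dz": 0, "wx": 0, "wy": 0, "wz": 0, "jaw": 0.2}, {"dx": 0, "dy": 0, "dz": 0, "wx": 0, "wy": 0, "wz": 0, "jaw": 0.2}, {"dx": 0, "dy": 0, "dz": 0, "wx": 0, "wy": 0, "wz": 0, "jaw": 0.2}])

```text
time: 14.7
tool_pos: [0.4392, -0.1287, 0.2643]
tcp_rot: [-2.128, -2.307, 0.002]
wrist_force: [0.0, 0.5, 0.0]
width: 0.357
```

```bash
python3 plan.py .4449 -.1833 .26 4.7
```

```text
t 14.7 pos [ 439.2 -128.7  264.3] jaw ang 4.63 tilt z [-0.003  0.001 -1.   ] w 0.357 F [0.  0.5 0. ]
now-frame units [-1.83  0.04  0.14]
goal-frame units [-1.83  0.04  0.14] turn units [-0.03 -0.01 -0.01]
```

Request:
apply_moves(targets=[{"dx": -0.9, "dy": 0, "dz": 0, "wx": 0, "wy": 0, "wz": 0, "jaw": 0.2}, {"dx": -0.7, "dy": 0, "dz": 0, "wx": 0, "wy": 0, "wz": 0, "jaw": 0.2}, {"dx": -0.2, "dy": 0, "dz": 0, "wx": 0, "wy": 0, "wz": 0, "jaw": 0.2}, {"dx": 0, "dy": 0, "dz": 0, "wx": 0, "wy": 0, "wz": 0, "jaw": 0.2}, {"dx": 0, "dy": 0, "dz": 0, "wx": 0, "wy": 0, "wz": 0, "jaw": 0.2}])

```text
time: 15.2
tool_pos: [0.4447, -0.1814, 0.2655]
tcp_rot: [-2.127, -2.311, -0.001]
wrist_force: [-0.2, 0.2, -1.6]
width: 0.355
```

```bash
python3 -c "
from h import *
save(grab('side'),'side6.png')
save(grab('top'),'top6.png')";python3 plan.py .4449 -.1833 .21 4.7
```

```text
t 15.3 pos [ 444.8 -181.4  265.6] jaw ang 4.77 tilt z [-0.     0.001 -1.   ] w 0.357 F [-0.6  0.1 -0.5]
now-frame units [-0.06 -0.    1.85]
goal-frame units [-0.06 -0.    1.85] turn units [-0.   -0.01  0.01]
```

View pics/side6.png

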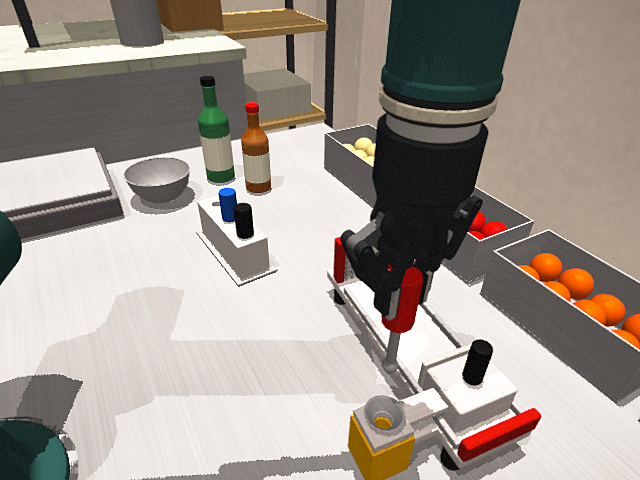

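View pics/top6.png

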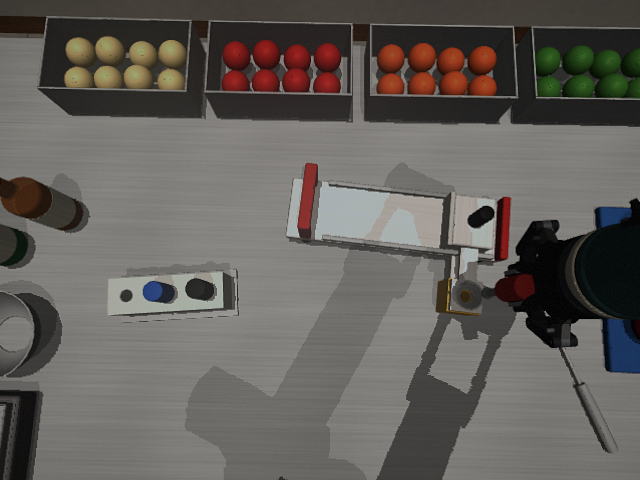

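The pin hangs upright-looking above the funnel: ball near (390,367) in the side view and (488,292) in the top view. I'll check its tilt numerically.

Run:
```python
from h import *
a=grab('side');b=grab('top')
for n,im,(u0,v0,u1,v1) in(('s',a,(370,340,410,385)),('t',b,(475,280,505,305))):
    cv2.imwrite(f'pics/ball_{n}.png',cv2.resize(im['color'][v0:v1,u0:u1,::-1],None,fx=10,fy=10,interpolation=2))
def tri(us,ut):
    e1,d1=ray(a,[us]);e2,d2=ray(b,[ut]);A=np.c_[d1[0],-d2[0]];t=np.linalg.lstsq(A,e2-e1,rcond=None)[0]
    p,q=e1+t[0]*d1[0],e2+t[1]*d2[0];return np.round(p*1000,1),np.round(q*1000,1)
print(tri((390,367),(488,292)))
# handle axis from side depth
C=cloud(a)*1000; hsv=cv2.cvtColor(a['color'],cv2.COLOR_RGB2HSV);H,S,V=[hsv[...,i].astype(int) for i in range(3)]
k=((H<8)|(H>172))&(S>120); k[:, :380]=0;k[:,425:]=0;k[:262]=0;k[335:]=0;P=C[k];P=P[(P[:,2]>230)&(P[:,2]<320)]
for z in range(240,312,10):
    Q=P[abs(P[:,2]-z)<5]
    if len(Q)>20: print(z,len(Q),np.round(Q.mean(0),1))
Cs=C[335:360,380:405].reshape(-1,3);Cs=Cs[(Cs[:,2]>170)&(Cs[:,2]<245)&(abs(Cs[:,1]+183)<40)]
for z in range(180,250,10):
    Q=Cs[abs(Cs[:,2]-z)<5]
    if len(Q)>4: print('shank',z,len(Q),np.round(np.median(Q,0),1))
```

```text
(array([ 445.5, -182.4,  176.9]), array([ 445.9, -182.6,  177. ]))
250 212 [ 437.1 -191.2  250.7]
260 194 [ 439.2 -193.4  259.5]
270 164 [ 442.5 -194.9  270.1]
280 167 [ 442.9 -195.1  280.2]
290 174 [ 442.6 -195.1  290.1]
300 474 [ 446.4 -189.5  302.2]
shank 190 19 [ 440.8 -180.9  193.1]
shank 200 74 [ 441.5 -185.1  199.8]
shank 210 73 [ 441.1 -185.   209.7]
shank 220 78 [ 441.4 -185.   219.5]
shank 230 42 [ 441.8 -185.6  227.7]
```

View pics/ball_s.png

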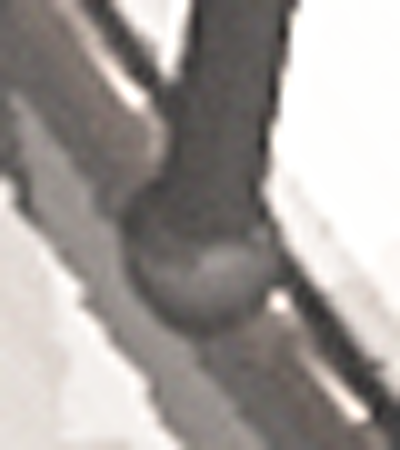

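View pics/ball_t.png

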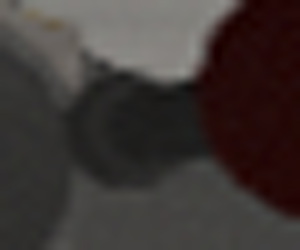

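The ball triangulates to (445.6,-182.5,177): upright and over the hole. Lowering it.

Request:
apply_moves(targets=[{"dx": 0, "dy": 0, "dz": 0.6, "wx": 0, "wy": 0, "wz": 0, "jaw": 0.2}, {"dx": 0, "dy": 0, "dz": 0.7, "wx": 0, "wy": 0, "wz": 0, "jaw": 0.2}, {"dx": 0, "dy": 0, "dz": 0.6, "wx": 0, "wy": 0, "wz": 0, "jaw": 0.2}, {"dx": 0, "dy": 0, "dz": 0.3, "wx": 0, "wy": 0, "wz": 0, "jaw": 0.2}, {"dx": 0, "dy": 0, "dz": 0.1, "wx": 0, "wy": 0, "wz": 0, "jaw": 0.2}])

```text
time: 15.9
tool_pos: [0.4443, -0.1818, 0.1957]
tcp_rot: [-2.126, -2.31, 0.001]
wrist_force: [-0.2, -0.1, -1.6]
width: 0.358
```

Request:
apply_moves(targets=[{"dx": 0, "dy": 0, "dz": 0.2, "wx": 0, "wy": 0, "wz": 0, "jaw": 0.2}, {"dx": 0, "dy": 0, "dz": 0.2, "wx": 0, "wy": 0, "wz": 0, "jaw": 0.2}, {"dx": 0, "dy": 0, "dz": 0.2, "wx": 0, "wy": 0, "wz": 0, "jaw": 0.2}, {"dx": 0, "dy": 0, "dz": 0.2, "wx": 0, "wy": 0, "wz": 0, "jaw": 0.2}, {"dx": 0, "dy": 0, "dz": 0.2, "wx": 0, "wy": 0, "wz": 0, "jaw": 0.2}])

```text
time: 16.4
tool_pos: [0.445, -0.1825, 0.1665]
tcp_rot: [2.128, 2.311, 0.0]
wrist_force: [0.0, 0.8, -1.4]
width: 0.35
```

Request:
apply_moves(targets=[{"dx": 0, "dy": 0, "dz": 0.2, "wx": 0, "wy": 0, "wz": 0, "jaw": 0.2}, {"dx": 0, "dy": 0, "dz": 0.2, "wx": 0, "wy": 0, "wz": 0, "jaw": 0.2}, {"dx": 0, "dy": 0, "dz": 0.2, "wx": 0, "wy": 0, "wz": 0, "jaw": 0.2}, {"dx": 0, "dy": 0, "dz": 0.2, "wx": 0, "wy": 0, "wz": 0, "jaw": 0.2}, {"dx": 0, "dy": 0, "dz": 0, "wx": 0, "wy": 0, "wz": 0, "jaw": 0.2}])

```text
time: 16.9
tool_pos: [0.4446, -0.1824, 0.1418]
tcp_rot: [-2.128, -2.31, 0.001]
wrist_force: [0.6, -0.4, -1.7]
width: 0.352
```

Request:
apply_moves(targets=[{"dx": 0, "dy": 0, "dz": 0.15, "wx": 0, "wy": 0, "wz": 0, "jaw": 0.2}, {"dx": 0, "dy": 0, "dz": 0.15, "wx": 0, "wy": 0, "wz": 0, "jaw": 0.2}, {"dx": 0, "dy": 0, "dz": 0.15, "wx": 0, "wy": 0, "wz": 0, "jaw": 0.2}, {"dx": 0, "dy": 0, "dz": 0.1, "wx": 0, "wy": 0, "wz": 0, "jaw": 0.2}, {"dx": 0, "dy": 0, "dz": 0.1, "wx": 0, "wy": 0, "wz": 0, "jaw": 0.2}])

```text
time: 17.4
tool_pos: [0.4467, -0.1829, 0.1256]
tcp_rot: [2.127, 2.309, 0.003]
wrist_force: [-1.5, 1.9, 11.8]
width: 0.354
```

Request:
apply_moves(targets=[{"dx": 0, "dy": 0, "dz": 0.1, "wx": 0, "wy": 0, "wz": 0, "jaw": 0.2}, {"dx": 0, "dy": 0, "dz": 0.1, "wx": 0, "wy": 0, "wz": 0, "jaw": 0.2}, {"dx": 0, "dy": 0, "dz": 0.1, "wx": 0, "wy": 0, "wz": 0, "jaw": 0.2}])

```text
time: 17.7
tool_pos: [0.4452, -0.1824, 0.114]
tcp_rot: [2.128, 2.311, 0.001]
wrist_force: [-0.2, 0.8, -1.7]
width: 0.358
```

Past the detent; now press to the bottom.

Request:
apply_moves(targets=[{"dx": 0, "dy": 0, "dz": 0.1, "wx": 0, "wy": 0, "wz": 0, "jaw": 0.2}, {"dx": 0, "dy": 0, "dz": 0.1, "wx": 0, "wy": 0, "wz": 0, "jaw": 0.2}, {"dx": 0, "dy": 0, "dz": 0, "wx": 0, "wy": 0, "wz": 0, "jaw": 0.2}])

```text
time: 18.0
tool_pos: [0.4457, -0.1836, 0.1112]
tcp_rot: [2.126, 2.31, -0.001]
wrist_force: [-6.3, 1.0, 19.1]
width: 0.356
```

Request:
apply_moves(targets=[{"dx": 0, "dy": 0, "dz": 0.1, "wx": 0, "wy": 0, "wz": 0, "jaw": 0.2}, {"dx": 0, "dy": 0, "dz": 0, "wx": 0, "wy": 0, "wz": 0, "jaw": 0.2}])

```text
time: 18.2
tool_pos: [0.4459, -0.1838, 0.1109]
tcp_rot: [2.126, 2.31, -0.002]
wrist_force: [-12.7, 3.6, 36.2]
width: 0.358
```

Hard bottom at TCP height 111 mm, as predicted for fully home. I ease off, release and rise.

Request:
apply_moves(targets=[{"dx": 0, "dy": 0, "dz": -0.2, "wx": 0, "wy": 0, "wz": 0, "jaw": 0.2}, {"dx": 0, "dy": 0, "dz": 0, "wx": 0, "wy": 0, "wz": 0, "jaw": 0.9}, {"dx": 0, "dy": 0, "dz": 0, "wx": 0, "wy": 0, "wz": 0, "jaw": 0.9}, {"dx": 0, "dy": 0, "dz": 0, "wx": 0, "wy": 0, "wz": 0, "jaw": 0.9}, {"dx": 0, "dy": 0, "dz": 0, "wx": 0, "wy": 0, "wz": 0, "jaw": 0.9}])

```text
time: 18.7
tool_pos: [0.4443, -0.1822, 0.1103]
tcp_rot: [-2.127, -2.31, 0.001]
wrist_force: [0.1, -0.0, -0.5]
width: 0.897
```

Request:
apply_moves(targets=[{"dx": 0, "dy": 0, "dz": -0.5, "wx": 0, "wy": 0, "wz": 0, "jaw": 0.9}, {"dx": 0, "dy": 0, "dz": -0.8, "wx": 0, "wy": 0, "wz": 0, "jaw": 0.9}, {"dx": 0, "dy": 0, "dz": -0.8, "wx": 0, "wy": 0, "wz": 0, "jaw": 0.9}, {"dx": 0, "dy": 0, "dz": -0.8, "wx": 0, "wy": 0, "wz": 0, "jaw": 0.9}, {"dx": 0, "dy": 0, "dz": -0.8, "wx": 0, "wy": 0, "wz": 0, "jaw": 0.9}])

```text
time: 19.2
tool_pos: [0.4446, -0.1823, 0.2225]
tcp_rot: [-2.127, -2.31, 0.001]
wrist_force: [0.6, 0.8, 0.3]
width: 0.901
```

Request:
apply_moves(targets=[{"dx": 0, "dy": 0, "dz": -0.8, "wx": 0, "wy": 0, "wz": 0, "jaw": 0.9}, {"dx": -1, "dy": 0, "dz": -0.5, "wx": 0, "wy": 0, "wz": 0, "jaw": 0.9}, {"dx": -1, "dy": 0, "dz": 0, "wx": 0, "wy": 0, "wz": 0, "jaw": 0.9}, {"dx": -1, "dy": 0, "dz": 0, "wx": 0, "wy": 0, "wz": 0, "jaw": 0.9}, {"dx": -1, "dy": 0, "dz": 0, "wx": 0, "wy": 0, "wz": 0, "jaw": 0.9}])

```text
time: 19.7
tool_pos: [0.4548, -0.3031, 0.2609]
tcp_rot: [-2.128, -2.311, 0.0]
wrist_force: [0.1, -0.0, 0.3]
width: 0.901
```

Run:
```python
from h import *
for n,(u0,v0,u1,v1) in (('top',(440,265,510,325)),('side',(350,330,430,440))):
    im=grab(n); save(im,n+'7.png'); C=cloud(im)*1000; hsv=cv2.cvtColor(im['color'],cv2.COLOR_RGB2HSV);H,S,V=[hsv[...,i].astype(int) for i in range(3)]
    k=((H<8)|(H>172))&(S>120); b=np.zeros(k.shape,bool); b[v0:v1,u0:u1]=1; P=C[k&b]; print(n,len(P),np.percentile(P,[3,50,97],axis=0).round(1)); 
    T=P[P[:,2]>np.percentile(P[:,2],97)-4]; print(cv2.minEnclosingCircle(T[:,:2].astype(np.float32)),np.median(T[:,2]))
```

```text
top 546 [[ 431.  -194.4  101.5]
 [ 444.4 -174.7  149.2]
 [ 458.2 -166.1  152.4]]
((424.41143798828125, -67.34606170654297), 130.81173706054688) 150.48819326599107
side 1394 [[ 429.7 -200.4   93.8]
 [ 439.3 -191.7  140.1]
 [ 457.7 -172.9  150.8]]
((344.3081970214844, -290.5912170410156), 160.985107421875) 149.69376628291252
```

View pics/top7.png

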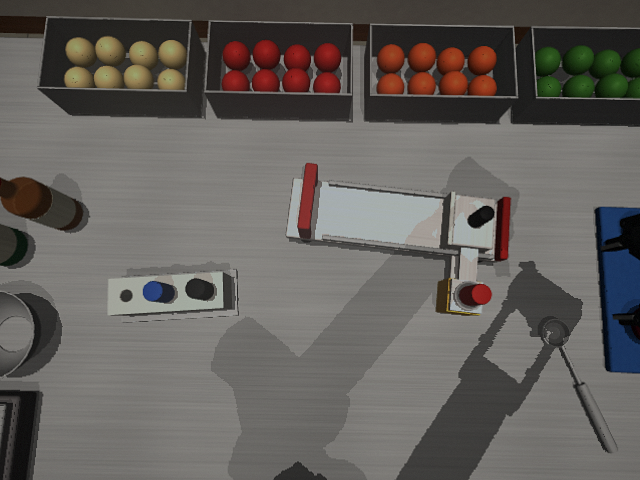

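View pics/side7.png

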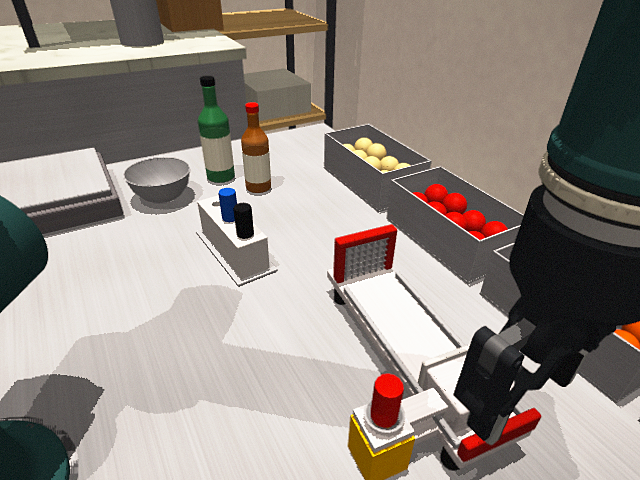

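The handle top is at 150 mm, so its middle is at 120 mm, which is fully home. The red pin is in the funnel (top view 475,295), blue and black are parked, and the arm is clear at z = 0.26.

Request:
apply_moves(targets=[{"dx": 0, "dy": 0, "dz": 0, "wx": 0, "wy": 0, "wz": 0, "jaw": 0.9}, {"dx": 0, "dy": 0, "dz": 0, "wx": 0, "wy": 0, "wz": 0, "jaw": 0.9}])

```text
time: 20.0
tool_pos: [0.4545, -0.3012, 0.2606]
tcp_rot: [-2.127, -2.31, -0.0]
wrist_force: [-0.5, -0.2, 0.1]
width: 0.902
```

```bash
python3 -c "
from h import *
print(job.finish_job())"
```

```text
the job is handed in; nothing more can be done
None
```

The cutter is locked for cleaning and the job was handed in at about 20 s. I slid the pusher back by its post to the end stop, pulled the red pin from the rack, pushed it down through both holes and let go.

Last checks:
- **Pusher:** It met the stop at 14 N with no further travel. Afterwards the funnel centre measured (445, -182) mm, within about 0.3 mm of the hole in the yellow block.
- **Red pin:** It took about 12 N at the detent, then met a hard bottom. That press read 36 N (about 38 N with the sideways part) at the wrist, through the fingers on the pin. After release the handle top measured about 150 mm in both cameras, so its middle is at 120 mm, 50 mm above the hole, which is fully home.
- **Other pins and arm:** The blue and black pins are still parked in the rack. The gripper is open and clear at 0.26 m, with no contact force.
- **Disagreements:** The two cameras differed by about 2–4 mm in y on most points, which didn't matter because the moves between points agreed. A circle fit on the final handle top gave nonsense because of stray depth points, so I used the height percentiles and the pictures instead.

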